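# Post the carton logger in the return box

## Task

The temperature logger from the banana carton (the slim white cylinder standing on the bench) has to go back in the grey return box. Press the release tab on the box's white cover down and, keeping it down, slide the cover along its rails until it is fully open; then push the logger down through the sprung flap underneath, keeping hold of it until it has pushed the flap open (do not just drop it on the flap), and let it go into the box so that the flap shuts behind it. Leave the cover open and do not disturb or knock over the other things on the bench.

Things in the scene. Friction and masses are not known exactly. Their poses are not given: they have to be found in the camera images.
- box: Grey return box fixed to the bench, 130 (x) x 220 (y) mm, top deck 170 mm up. Origin: centre of underside; z up, +y the way the cover opens. Two aluminium rails run along y on the deck, each 45 to 61 mm from the middle line, 20 mm high, full length; a 12 mm high end stop joins them at y +92 mm.
- slot (a point): Centre of the square mouth in the deck, at deck level, 60 mm along -y from the box's middle; axes as the box's. The mouth is 64 x 64 mm, edges along x and y, 18 mm from the box's -y end. Shut, the cover hides it; open, the cover's trailing edge is 43 mm along +y from here, 5 mm high.
- cover (a joint): White plastic cover, 98 (x) x 84 (y) x 5 mm, on the deck between the rails. 0 = shut over the mouth and latched (start), 0.085 m = fully open; slides along the box's +y with 1 to 2 N of friction. Side lugs on the tab hold it: the tab must be down over 3 mm until the cover has gone 40 mm; after that it may be up.
- tab_top (a point): Middle of the pressing face of the grey ribbed release tab in the middle of the cover, moving with it: face 44 (x) x 35 (y) mm, 14 mm above the deck when up. Along its +y edge stands a rib 44 mm long, 7 mm thick, 11 mm above the face, its near side 16 mm along +y from this point: a fingertip pressing the face can push against it. Axes as the box's.
- tab (a joint): How far the tab is pressed: 0 = up (start), 0.007 m = fully down. Sprung: about 2 N starts it, 6 N takes it fully down. It springs up when released.
- flap (a joint): Sprung steel flap, a 61 mm square plate 2 mm below the deck that fills the mouth, hinged at the mouth's -y edge and swinging down into the box. 0 = shut, up to 1.45 rad = open. The spring is weak (about 0.5 N at its free edge) and shuts it by itself. Something posted half-way and let go slides on down by its own weight.
- logger: Temperature logger: plain white plastic cylinder with two thin grey bands, 36 mm in diameter, 80 mm tall, about 0.16 kg, standing upright on the bench. Origin: centre of its underside, z up along its axis. It is the only slim tall cylinder; it may stand in any of three places, the tape roll and the jar in the others.
- tape: Roll of pale tape lying flat, 80 mm across, 24 mm high. Bystander. Origin: centre of underside.
- jar: Squat lidded jar, 64 mm in diameter, 65 mm tall. Bystander. Origin: centre of underside.
- bananas: Hand of four green bananas, about 190 x 130 x 70 mm, lying on the bench. Bystander.
- stapler: Grey stapler on a steel base, 150 x 36 x 55 mm. Bystander.
- mug: Blue ceramic mug, 80 mm across, 95 mm tall. Bystander.
- marker: White marker pen with a grey cap lying down, 125 x 16 x 14 mm. Bystander.
There are look-alikes about, which are no part of the job. What is shaped like the logger but black, brown or orange is not meant.

How it is judged (in metres and radians):
On the way, in this order (a step that is already met when the one before it is completed fails the run):
1. the tab is held down while the cover moves (value of joint tab above 0.0025 m and value of joint cover between 0.006 and 0.04 m), for 0.04 s.
2. the cover is fully open (value of joint cover above 0.076 m), for 0.2 s.
3. the held logger pushes the flap open (value of joint flap above 0.6 rad and contact force between logger and the fingers above 0.5 N and horizontal distance between logger and slot below 0.03 m), for 0.1 s.
At the end, for the whole second after the job is handed in: The logger lies at rest inside the box, with its underside's centre at least 60 mm below the deck, the flap is shut behind it (under 0.1 rad), and the cover is still open (at least 76 of its 85 mm) (z of logger in the frame of slot between -0.175 and -0.06 m and x of logger in the frame of slot between -0.06 and 0.06 m and y of logger in the frame of slot between -0.05 and 0.165 m and value of joint flap below 0.1 rad and value of joint cover above 0.076 m and linear speed of logger below 0.02 m/s); the robot touches nothing.
It fails at once if the tape, jar, bananas, stapler, mug or marker is pushed more than 40 mm (distance of any of tape, jar, bananas, stapler, mug, marker from where it was at the start of the episode above 0.04 m).
It fails at once if the mug or the jar is knocked over (angle between any of mug, jar's own z axis and vertical above 0.6 rad).
It also fails if it takes over 48 s, if anything falls off the work surface, if the arm or the gripper's body presses on something with over 40 N, if the wrist force passes 120 N, or if a joint passes its speed limit or range.

## Robot

A 6-joint arm with a two-finger parallel gripper is mounted at the origin on the work surface. World frame = base frame: x ahead of the robot, y to its left, z up, the work surface at z = 0. Lengths are in mm, angles in rad, forces in N, time in s.
With the tool pointing down it reaches from about 400 to 925 mm from the base axis. Payload 3.4 kg.
Tool frame: the origin (TCP) lies between the finger pads; the fingertips stand 8 mm ahead of it and the grasp point (between the pads) lies 11 mm behind it; z points along the fingers, y is the line along which they close (so a half turn about z gives the same grasp; the last joint's range is limited). The gripper opens to 85 mm and grips with 20 to 120 N. Pads are 22 mm wide; open, the fingers measure 114 mm over their backs; the gripper's body (76 mm by 85 mm) begins 54 mm behind the grasp point. The pads swing forward as they close: fully open they stand 13 mm farther back than shut.
Start: joints at [-1.29, 0.307, 1.506, -0, 1.328, -0.073], TCP at [199.194, -539.401, 239.305] pointing down, gripper open.
Joint ranges: [-3.12, 3.12], [-1.05, 2.28], [0.14, 2.33], [-1.42, 4.57], [0.1, 2.73], [-2.68, 2.68]. Speed limits (rad/s): [2.57, 2.57, 3.14, 3.14, 3.14, 3.14].

## Interface

Orientations are given as a unit quaternion [x, y, z, w].
In Python, from workcell import manip, read_camera, camera_model, search_frame, trace, spot_point gives the robot as it stands.
- The arm moves only by the shell command python3 -m crank 'ROWS' [FORCE]. ROWS is JSON, a list of rows, each a list of 7 numbers: the shift along the tool's x, y, z in units of 0.2 m (1.0 is 0.2 m), then the turn, a rotation vector about the tool's x, y, z in units of pi rad (1.0 is pi rad), then the opening, from 0 (shut) to 1 (fully open). In form: [[dx, dy, dz, wx, wy, wz, hand], ...]. A call has 1 to 20 rows; each row is the pose to reach, as a shift and turn from the pose commanded when the call began, along the tool's axes at that moment, turning the shorter way round; what a row does not reach only later rows make up. A row lasts 1/12 s, in which the tool goes at most 41.7 mm and 7.16 degrees, less where a joint would pass 70% of its speed; a pose out of reach is approached as far as the arm can. A call with a number of a shift or a turn outside -1 to 1 is refused whole. A call with a gripper value outside its range is refused whole. The fingers move at their own pace and stop on an object; FORCE is the grip in N (left out, the last holds). Time passes only in rows, so rows that repeat a pose let the fingers close. It gives the time, the measured TCP pose, the force, the opening and the grip force at its end, in the units of the state.
- manip.sense(): the state, without advancing time (a new reading comes with each control period).
- read_camera(name): name is "scene" or "side" or "wrist"; returns (picture, depth): 420x560x3 uint8, red, green, blue; 420x560 float32, mm along the optical axis (not along the pixel's ray), 0 where there is no reading.
- camera_model(name): a dict with "fx", "fy", "cx", "cy" (pixels), "D" ([k1, k2, p1, p2, k3] as OpenCV has them; the pictures are not rectified), "position" and "attitude" of the camera in the world; the wrist camera has in their place "hand_eye" (4x4, takes a point from camera to tool coordinates, whose origin is the TCP and whose axes are the flange's). Camera axes: x right, y down, z forward; pixel columns grow to the right and rows downward; lengths in mm; the calibration is good to about 2 mm. A picture is of the moment at which its call begins: read the wrist's pose just before it. camera_model takes no time and is no camera call.
- manip.hand_in(): hands the job in; it is judged then, once.
Trained networks look in the newest picture that a camera, given by its name, has taken for a name from the list of things; names that differ only in an ending like _2 or _b are one class to them, and where a whole thing is asked for, a point or a joint stands for the part that bears it (a point fixed in the world has none). Each returns a list of dicts, best first, with "p" (0 to 1); they miss things now and then, are a little off and sometimes report something else, mostly with a low value. They report only what shows in the picture. A call takes as long as a camera call. They do not tell look-alikes from the thing itself.
- search_frame(camera, label): "box" ([left, top, right, bottom] in pixels, round what is visible of it).
- trace(camera, label): "region" (420x560 bool, what is visible of it) and "box" ([left, top, right, bottom] in pixels, round what is visible of it).
- spot_point(camera, label): "location" ([column, row] in pixels: a listed point, or the origin of a listed thing).
The state is a dict: "clock": time; "qpos": joint angles; "qd": joint speeds; "effort": joint torques, N m; "ee_pos": TCP position; "ee_rot": TCP orientation; "ft_force": force on the tool from outside, world axes, zero at the start; "ft_torque": the same for the moment, N m; "width": finger opening in mm; "finger_force": force on a finger pad.
Only numpy, scipy, OpenCV 4.12 (cv2) and the standard library are available. Lean on these libraries where they do the work, as an engineer would, in place of code of your own. Each camera call takes 0.05 s, during which the arm holds its last target. There are 200 camera calls.

## Working session

There is one attempt and no reset: what is moved stays moved. The work goes in short steps, Python scripts to look and compute and a shell command to move; the robot and the scene stay as the last step left them, time stands still between calls to the robot, and variables do not carry over. Pictures are saved under pics/ and viewed, at most 10 in all, crops included, and the job is handed in when it is done.

```bash
mkdir -p pics; ls; cat > h.py <<'E'
import numpy as np, cv2
from scipy.spatial.transform import Rotation as R
from workcell import manip, read_camera, camera_model, search_frame, trace, spot_point
def pose(name, s=None):
    m=camera_model(name)
    if name=="wrist":
        s=s or manip.sense()
        T=np.eye(4);T[:3,:3]=R.from_quat(s["ee_rot"]).as_matrix();T[:3,3]=s["ee_pos"]
        T=T@np.array(m["hand_eye"])
        return m,T[:3,:3],T[:3,3]
    a=np.array(m["attitude"]);
    Rm=R.from_quat(a).as_matrix() if a.size==4 else a.reshape(3,3)
    return m,Rm,np.array(m["position"])
def rays(name,uv,s=None):
    m,Rm,p=pose(name,s)
    K=np.array([[m["fx"],0,m["cx"]],[0,m["fy"],m["cy"]],[0,0,1.]])
    n=cv2.undistortPoints(np.array(uv,float).reshape(-1,1,2),K,np.array(m["D"],float)).reshape(-1,2)
    return np.c_[n,np.ones(len(n))],Rm,p
def at_z(name,uv,z,s=None):
    d,Rm,p=rays(name,uv,s); d=d@Rm.T
    return p+d*((z-p[2])/d[:,2])[:,None]
def cloud(name,mask,depth,s=None):
    v,u=np.nonzero(mask&(depth>0)); d,Rm,p=rays(name,np.c_[u,v],s)
    return (d*depth[v,u][:,None])@Rm.T+p
E
python3 - <<'E'
from h import *
s=manip.sense();print(s)
for c in("scene","side","wrist"):
    p,d=read_camera(c);cv2.imwrite(f"pics/{c}0.png",p[:,:,::-1]);np.save(f"pics/{c}d.npy",d)
    print(c,{k:v for k,v in camera_model(c).items()})
    for l in("logger","box","cover","tab_top","slot","jar","tape"):
        try:
            f=spot_point if l in("tab_top","slot") else search_frame
            print(l,[(round(x["p"],2),np.round(x.get("box",x.get("location"))).tolist()) for x in f(c,l)[:4]])
        except Exception as e: print(l,e)
E
```

```text
pics
{'clock': 0.0, 'qpos': array([-1.29048262e+00,  3.07570544e-01,  1.50767757e+00, -3.99517783e-05,
        1.32838127e+00, -7.35084996e-02]), 'qd': array([ 0.00050151, -0.0016504 , -0.0007244 ,  0.0019721 , -0.00137033,
       -0.00050395]), 'effort': array([ 1.81672458e-03, -4.57541728e+01, -2.51916021e+01, -4.82343821e-04,
        1.36890169e-02,  1.24146677e-06]), 'ee_pos': array([ 199.00018478, -538.74280649,  238.3808442 ]), 'ee_rot': array([ 9.84390644e-01,  1.75994380e-01, -1.24396975e-04, -1.01092031e-03]), 'ft_force': array([-0.06669094,  0.09350774, -0.38335323]), 'ft_torque': array([ 0.02522431, -0.02721687,  0.04818855]), 'finger_force': 0.0, 'width': 85.64348260687112}
scene {'fx': 430.20071967276726, 'fy': 430.20071967276726, 'cx': 272.3500268518188, 'cy': 207.07572782367936, 'D': array([-0.13671302,  0.        ,  0.        ,  0.        ,  0.        ]), 'position': array([1299.36755084,  435.02660902, 1155.00269783]), 'attitude': array([ 0.43467374,  0.83591423, -0.29372365, -0.16134607])}
logger [(0.77, [193.0, 148.0, 205.0, 169.0]), (0.72, [214.0, 140.0, 224.0, 15
[... 1008 characters left out ...]
 240.0, 353.0]), (0.23, [209.0, 143.0, 273.0, 260.0])]
tape [(0.83, [270.0, 292.0, 304.0, 332.0])]
wrist {'fx': 321.8829852102553, 'fy': 321.8829852102553, 'cx': 282.38601628287176, 'cy': 211.42924520208425, 'D': array([-0.07288544,  0.        ,  0.        ,  0.        ,  0.        ]), 'hand_eye': array([[-1.36452940e-05, -9.56306168e-01, -2.92367087e-01,
         7.37879676e+01],
       [ 9.99999684e-01, -2.45544967e-04,  7.56483498e-04,
        -6.86374251e-01],
       [-7.95219102e-04, -2.92366984e-01,  9.56305868e-01,
        -1.33757675e+02],
       [ 0.00000000e+00,  0.00000000e+00,  0.00000000e+00,
         1.00000000e+00]])}
logger []
box []
cover []
tab_top []
slot []
jar []
tape []
```

```bash
python3 - <<'E'
import cv2
a=cv2.imread("pics/scene0.png")[110:290,170:370];b=cv2.imread("pics/side0.png")[130:420,170:400]
cv2.imwrite("pics/a.png",cv2.resize(a,(800,720))[:600])
cv2.imwrite("pics/b.png",cv2.resize(b,(476,600),interpolation=cv2.INTER_CUBIC))
E
```

```text
(no output)
```

View pics/a.png

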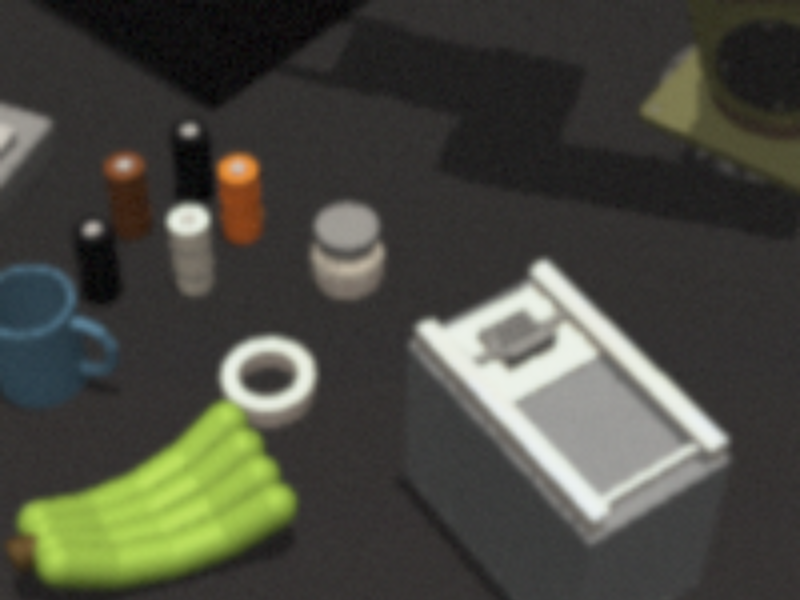

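View pics/side0.png

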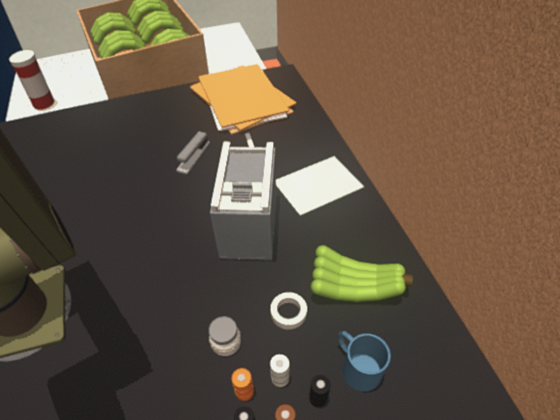

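The white cylinder with bands is at scene (217,172) and side (280,370). The other cylinders are brown, orange and two black, in scene at about (202,158), (230,160), (218,150) and (194,175), so the white one is the logger. Next I'll measure.

```bash
python3 - <<'E'
from h import *
cl={}
for c in("scene","side"):
    d=np.load(f"pics/{c}d.npy"); P=cloud(c,np.ones_like(d,bool),d); cl[c]=P
C=np.vstack(list(cl.values())); C=C[(C[:,2]<400)&(C[:,0]>150)&(C[:,0]<1000)&(abs(C[:,1])<800)]
# box rail tops & deck
for c in cl:
    P=cl[c]; D=P[(P[:,2]>160)&(P[:,2]<200)&(P[:,0]>300)&(P[:,0]<900)&(P[:,1]>-500)]
    # largest blob near at_z of cover pixel
    q=at_z(c,[[302,196]] if c=="scene" else [[242,198]],172)[0]
    D=D[np.hypot(*(D[:,:2]-q[:2]).T)<220]
    r=cv2.minAreaRect(D[:,:2].astype(np.float32)); print(c,"slot",q.round(1),"rect",r,np.percentile(D[:,2],[5,50,95]).round(1),len(D))
print("tab",at_z("scene",[[296,193]],184).round(1),at_z("side",[[243,195]],184).round(1))
for n,uv in dict(log=[280,361],orange=[242,376],blk=[320,384],brown=[285,411],blk2=[243,414],jar=[224,329],tape=[289,309],mug=[367,348]).items():
    z=dict(jar=65,tape=24,mug=95).get(n,80); print(n,at_z("side",[uv],z)[0].round(1))
print("log scene",at_z("scene",[[217,164]],80).round(1))
for zlo,zhi,s in((40,400,20),):
    M=C[C[:,2]>zlo]; k=np.floor(M[:,:2]/s).astype(int)
    g={}
    for a,z in zip(map(tuple,k),M[:,2]): g[a]=max(g.get(a,0),z)
    for i in range(14,40): print(i*s," ".join(f"{int(g.get((i,j),0))//10:2d}" for j in range(-22,24)))
E
```

```text
scene slot [546.4  38.6 172. ] rect ((577.043701171875, 88.00175476074219), (221.8216094970703, 130.309814453125), 69.89701843261719) [166.6 174.4 192.2] 2899
side slot [554.   24.5 172. ] rect ((575.6697998046875, 87.11264038085938), (223.83921813964844, 130.66075134277344), 69.66401672363281) [167.8 174.7 191.4] 4038
tab [[556.1  22.5 184. ]] [[556.4  21.3 184. ]]
log [ 529.7 -318.5   80. ]
orange [ 454.2 -324.2   80. ]
blk [ 585.2 -382.7   80. ]
brown [ 509.8 -408.1   80. ]
blk2 [ 438.3 -390.4   80. ]
jar [ 444.6 -214.2   65. ]
tape [ 590.9 -191.4   24. ]
mug [ 690.7 -352.1   95. ]
log scene [[ 523.8 -321.1   80. ]]
280  0  0  0  0  0  0  0  0  0  0  0  0  0  0  0  0  0  0  0  0  0  0  0  0  0  0  0  0  0  0  0  0  0  0  0  0  0  0  0  0  0  0  0  0  0  0
300  0  0  0  0  0  0  0  0  0  0  0  0  0  0  0  0  0  0  0  0  0  0  0  0  0  0  0  0  0  0  0  0  0  0  0  0  0  0  0  0  0  0  0  0  0  0
320  0  0  0  0  0  0  0  0  0  0  0  0  0  0  0  0  0  0  0  0  0  0  0  0  0  0  0  0  0  0  0  0  0  0  0  0  0  0  0  0  0  0  0  0  0  0
340  0  0  0  0  0  0  0  0  0  0  0  0  0  0  
[... 2518 characters left out ...]
  9  9  9  9  0  0  0  0  0  0  4  5  5  6  6  6  6  0  0  0  0  0  0  0  0  0  0  0  0  0  0  0  0  0  0  0  0  0  0  0  0  0  0  0
720  0  0  9  9  9  9  0  0  0  0  0  0  4  4  4  5  5  6  6  0  0  0  0  0  0  0  0  0  0  0  0  0  0  0  0  0  0  0  0  0  0  0  0  0  0  0
740  0  0  0  0  0  0  0  0  0  0  0  0  4  4  4  4  4  4  0  0  0  0  0  0  0  0  0  0  0  0  0  0  0  0  0  0  0  0  0  0  0  0  0  0  0  0
760  0  0  0  0  0  0  0  0  0  0  0  4  4  4  4  4  4  0  0  0  0  0  0  0  0  0  0  0  0  0  0  0  0  0  0  0  0  0  0  0  0  0  0  0  0  0
780  0  0  0  0  0  0  0  0  0  0  5  5  4  4  4  0  0  0  0  0  0  0  0  0  0  0  0  0  0  0  0  0  0  0  0  0  0  0  0  0  0  0  0  0  0  0
```

```bash
A='[0.89,-0.68,-0.15,0,0,0,0]'
python3 -m crank '[[0.89,-0.68,-0.15,0,0,0,0],[0.89,-0.68,-0.15,0,0,0,0],[0.89,-0.68,-0.15,0,0,0,0],[0.89,-0.68,-0.15,0,0,0,0],[0.89,-0.68,-0.15,0,0,0,0],[0.89,-0.68,-0.15,0,0,0,0],[0.89,-0.68,-0.15,0,0,0,0]]'
python3 -m crank '[[0.89,-0.68,-0.15,0,0,0,0],[0.89,-0.68,-0.15,0,0,0,0],[0.89,-0.68,-0.15,0,0,0,0],[0.89,-0.68,-0.15,0,0,0,0],[0.89,-0.68,-0.15,0,0,0,0],[0.89,-0.68,-0.15,0,0,0,0],[0.89,-0.68,-0.15,0,0,0,0]]'
python3 -m crank '[[0.89,-0.68,0,0,0,-0.275,0],[0.89,-0.68,0,0,0,-0.275,0],[0.89,-0.68,0,0,0,-0.275,0],[0.89,-0.68,0,0,0,-0.275,0],[0.89,-0.68,0,0,0,-0.275,0],[0.89,-0.68,0,0,0,-0.275,0],[0.89,-0.68,0,0,0,-0.275,0],[0.89,-0.68,0,0,0,-0.275,0],[0.89,-0.68,0,0,0,-0.275,0],[0.89,-0.68,0,0,0,-0.275,0]]'
python3 - <<'E'
from h import *
s=manip.sense(); print(s["clock"],s["ee_pos"],R.from_quat(s["ee_rot"]).as_matrix().round(3),s["width"])
p,d=read_camera("wrist");cv2.imwrite("pics/w1.png",p[:,:,::-1]);np.save("pics/w1d.npy",d)
for l in("tab_top","slot"):
    for x in spot_point("wrist",l): print(l,x["p"],x["location"],at_z("wrist",[x["location"]],184 if l=="tab_top" else 170,s).round(1))
C=cloud("wrist",np.ones_like(d,bool),d,s); 
Rr=C[(C[:,2]>183)&(C[:,2]<198)]
u=np.array([.345,.938]);o=np.array([576.4,87.5])
q=(C[:,:2]-o)@np.array([[.938,.345],[-.345,.938]])
m=(abs(q[:,0])<28)&(C[:,2]>150)&(C[:,2]<215)
for y in range(-120,0,4):
    k=m&(abs(q[:,1]-y)<2)&(abs(q[:,0])<18); print(y,k.sum(),np.median(C[k,2]).round(1) if k.any() else '')
E
```

```text
clock: 1.78
ee_pos: [320.7, -346.7, 270.2]
ee_rot: [0.984, 0.178, 0.001, -0.0]
ft_force: [0.1, 0.1, 0.7]
width: 0.4
finger_force: 0.0
clock: 2.37
ee_pos: [441.2, -158.9, 300.0]
ee_rot: [0.984, 0.178, 0.001, 0.0]
ft_force: [-0.2, 0.5, -0.1]
width: -0.2
finger_force: 0.0
clock: 3.2
ee_pos: [558.5, 26.8, 299.0]
ee_rot: [0.822, 0.57, -0.001, 0.0]
ft_force: [0.7, -0.4, 0.4]
width: 0.1
finger_force: 0.0
3.2 [558.46011232  26.76525727 298.99445438] [[ 0.35   0.937 -0.001]
 [ 0.937 -0.35  -0.001]
 [-0.001 -0.001 -1.   ]] 0.10587788021397015
tab_top 0.71 [275.5, 209.2] [[552.4  29.2 184. ]]
slot 0.73 [276.2, 202.7] [[553.2  30.5 170. ]]
-120 0 
-116 0 
-112 11 169.2
-108 160 169.2
-104 81 169.7
-100 167 174.3
-96 170 174.1
-92 185 174.1
-88 180 174.2
-84 26 182.7
-80 191 183.2
-76 214 183.5
-72 185 183.2
-68 212 183.5
-64 216 183.2
-60 211 183.5
-56 202 183.1
-52 215 183.2
-48 93 193.9
-44 236 194.2
-40 457 183.3
-36 215 174.1
-32 218 174.1
-28 223 174.2
-24 225 174.1
-20 268 173.7
-16 220 169.2
-12 225 169.0
-8 224 169.1
-4 222 169.1
```

View pics/w1.png

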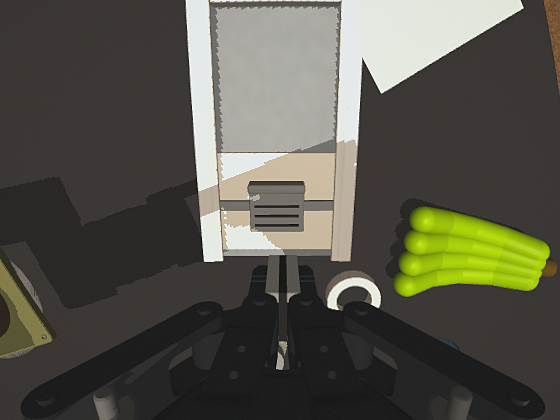

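The view shows the tab face at (276,212) with the rib along its far edge at (276,188), both centred between the rails. I'll go down onto the face just behind the rib.

```bash

python3 -m crank '[[0,-0.025,0.15,0,0,0,0],[0,-0.025,0.3,0,0,0,0],[0,-0.025,0.45,0,0,0,0],[0,-0.025,0.5,0,0,0,0],[0,-0.025,0.53,0,0,0,0],[0,-0.025,0.53,0,0,0,0],[0,-0.025,0.55,0,0,0,0],[0,-0.025,0.56,0,0,0,0],[0,-0.025,0.57,0,0,0,0],[0,-0.025,0.57,0,0,0,0],[0,-0.025,0.57,0,0,0,0]]'
```

```text
clock: 4.27
ee_pos: [555.6, 29.9, 186.7]
ee_rot: [0.82, 0.572, 0.001, 0.001]
ft_force: [1.4, -1.6, 4.5]
width: 0.0
finger_force: 2.4
```

```bash

python3 -m crank '[[0,0,0.01,0,0,0,0],[0,0,0.015,0,0,0,0],[0,0,0.015,0,0,0,0],[0.03,0,0.015,0,0,0,0],[0.06,0,0.015,0,0,0,0],[0.09,0,0.015,0,0,0,0],[0.12,0,0.015,0,0,0,0],[0.15,0,0.015,0,0,0,0],[0.18,0,0.015,0,0,0,0],[0.18,0,0.015,0,0,0,0]]'
```

```text
clock: 5.1
ee_pos: [568.7, 65.1, 184.9]
ee_rot: [0.82, 0.572, 0.003, 0.001]
ft_force: [-0.4, 1.1, 11.9]
width: -0.1
finger_force: 5.9
```

```bash

python3 -m crank '[[0.04,0,0,0,0,0,0],[0.08,0,0,0,0,0,0],[0.12,0,0,0,0,0,0],[0.16,0,0,0,0,0,0],[0.2,0,0,0,0,0,0],[0.23,0,0,0,0,0,0],[0.25,0,0,0,0,0,0],[0.26,0,0,0,0,0,0],[0.26,0,0,0,0,0,0]]'
python3 - <<'E'
from h import *
for c in ("side","scene"):
    p,d=read_camera(c);C=cloud(c,np.ones_like(d,bool),d)
    cv2.imwrite(f"pics/{c}2.png",p[:,:,::-1])
    o=np.array([576.4,87.5]);q=(C[:,:2]-o)@np.array([[.938,-.345],[.345,.938]]) 
    q=np.c_[(C[:,:2]-o)@[.938,-.345],(C[:,:2]-o)@[.345,.938]]
    m=(abs(q[:,0])<36)&(C[:,2]>60)&(C[:,2]<230)
    print(c,[(y,round(float(np.median(C[k,2])),1)) for y in range(-108,100,6) if (k:=m&(abs(q[:,1]-y)<3)).sum()>3])
E
```

```text
clock: 5.85
ee_pos: [585.5, 110.6, 184.9]
ee_rot: [0.82, 0.572, 0.0, 0.003]
ft_force: [-1.3, -7.0, 12.8]
width: 0.2
finger_force: 6.7
side [(-108, 122.1), (-102, 169.7), (-96, 170.4), (-90, 168.9), (-84, 168.0), (-78, 168.5), (-72, 168.3), (-66, 168.6), (-60, 168.3), (-54, 168.6), (-48, 168.2), (-42, 168.4), (-36, 168.3), (-30, 168.7), (-24, 170.2), (-18, 171.7), (-12, 174.8), (-6, 175.3), (0, 175.2), (6, 176.2), (12, 196.6), (18, 196.2), (24, 176.6), (30, 176.3), (36, 177.7), (42, 175.9), (48, 175.4), (54, 175.7), (60, 175.1), (66, 174.8), (78, 168.8), (84, 170.2), (90, 174.9)]
scene [(-108, 169.8), (-102, 169.9), (-96, 169.5), (-90, 168.8), (-84, 169.0), (-78, 168.2), (-72, 168.6), (-66, 169.0), (-60, 168.7), (-54, 168.5), (-48, 168.6), (-42, 169.3), (-36, 168.4), (-30, 168.4), (-24, 169.6), (-18, 171.8), (-12, 175.0), (-6, 175.0), (0, 174.9), (6, 176.4), (12, 176.5), (18, 177.0), (24, 176.2), (30, 179.0), (36, 206.5), (42, 185.4), (48, 177.2), (54, 175.3), (60, 175.5), (66, 173.5), (72, 170.9), (78, 169.7), (84, 171.2), (90, 181.5), (96, 178.1)]
```

```bash

python3 -m crank '[[0,0,-0.1,0,0,0,0],[0,0,-0.25,0,0,0,0],[0,0,-0.4,0,0,0,0],[-0.2,0.05,-0.5,0,0,0,0],[-0.4,0.1,-0.5,0,0,0,0.7],[-0.6,0.15,-0.5,0,0,0,0.7],[-0.8,0.2,-0.5,0,0,0,0.7],[-0.9,0.2,-0.5,0,0,0,0.7]]'
python3 -m crank '[[-0.2,0.05,0,0,0,0,0.7],[-0.4,0.1,0,0,0,0,0.7],[-0.6,0.15,0,0,0,0,0.7],[-0.8,0.2,0,0,0,0,0.7],[-0.8,0.2,0,0,0,0,0.7]]'
python3 -m crank '[[-0.42,0.085,0.25,0,0,0.5,0.7],[-0.42,0.085,0.25,0,0,0.5,0.7],[-0.42,0.085,0.25,0,0,0.5,0.7],[-0.42,0.085,0.25,0,0,0.5,0.7],[-0.42,0.085,0.25,0,0,0.5,0.7],[-0.42,0.085,0.25,0,0,0.5,0.7],[-0.42,0.085,0.25,0,0,0.5,0.7],[-0.42,0.085,0.25,0,0,0.5,0.7],[-0.42,0.085,0.25,0,0,0.5,0.7],[-0.42,0.085,0.25,0,0,0.5,0.7],[-0.42,0.085,0.25,0,0,0.5,0.7],[-0.42,0.085,0.25,0,0,0.5,0.7],[-0.42,0.085,0.25,0,0,0.5,0.7],[-0.42,0.085,0.25,0,0,0.5,0.7],[-0.42,0.085,0.25,0,0,0.5,0.7]]'
cat > look.py <<'E'
from h import *
import sys
s=manip.sense(); Rt=R.from_quat(s["ee_rot"]).as_matrix(); print(s["clock"],s["ee_pos"].round(1),Rt.round(3).tolist(),s["width"])
p,d=read_camera("wrist");cv2.imwrite(f"pics/{sys.argv[1]}.png",p[:,:,::-1])
for x in trace("wrist","logger"):
    C=cloud("wrist",np.array(x["region"]),d,s); T=C[(C[:,2]>74)&(C[:,2]<88)]
    c=p[np.array(x["region"])].mean(0)
    if len(T)>20:
        (cx,cy),r=cv2.minEnclosingCircle(T[:,:2].astype(np.float32))
        print(round(x["p"],2),np.round(x["box"]),c.round(),"rgb",(round(cx,1),round(cy,1)),round(r,1),np.median(T,0).round(1),"tool delta",(Rt.T@(np.array([cx,cy,0])-np.r_[s["ee_pos"][:2],0]))[:2].round(1))
E
python3 look.py w2
```

```text
clock: 6.62
ee_pos: [559.6, -73.9, 282.3]
ee_rot: [0.821, 0.571, -0.0, 0.001]
ft_force: [0.3, 0.7, 0.3]
width: 48.5
finger_force: 0.0
clock: 7.03
ee_pos: [541.0, -241.5, 281.8]
ee_rot: [0.822, 0.569, -0.002, 0.002]
ft_force: [0.8, 0.7, 0.7]
width: 59.6
finger_force: 0.0
clock: 8.28
ee_pos: [528.9, -318.3, 232.0]
ee_rot: [0.985, -0.174, -0.0, -0.0]
ft_force: [-0.8, 0.2, 0.5]
width: 59.6
finger_force: 0.0
8.2833 [ 528.9 -318.3  232. ] [[0.939, -0.344, -0.0], [-0.344, -0.939, 0.001], [-0.001, -0.0, -1.0]] 59.63727233968011
0.95 [302.  94. 348. 135.] [88. 85. 83.] rgb (585.1, -382.3) 17.8 [ 585.4 -382.1   79.2] tool delta [74.8 40.8]
0.85 [352. 157. 406. 205.] [153. 100.  61.] rgb (507.3, -412.3) 18.1 [ 508.3 -411.8   79. ] tool delta [12.1 95.7]
0.84 [353. 213. 404. 273.] [52. 51. 50.] rgb (437.4, -393.3) 17.9 [ 439.2 -393.3   79. ] tool delta [-60.1 101.9]
0.77 [267. 168. 306. 219.] [193. 183. 162.] rgb (526.4, -321.3) 17.9 [ 527.2 -321.6   79.1] tool delta [-1.3  3.7]
0.73 [297. 224. 332. 281.] [194. 114.  23.] rgb (450.8, -325.5) 18.1 [ 452.6 -325.8   79.1] tool delta [-70.9  33.6]
```

View pics/w2.png

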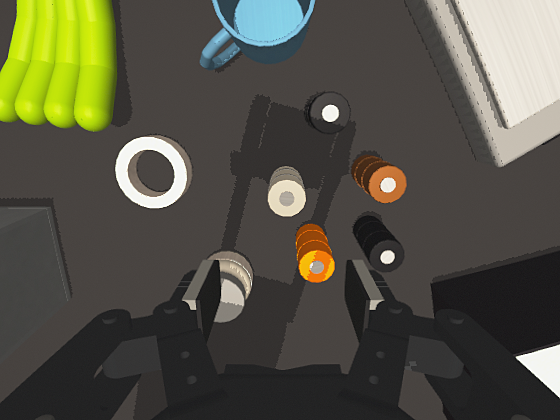

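Candidates in the wrist view: black (329,112), brown (387,184), black (386,255), orange (316,265) and white with grey bands (287,198). The white one fits, and the enlarged first crop shows the same. Going down to grasp near its top.

```bash

python3 -m crank '[[-0.007,0.018,0.2,0,0,0,0.7],[-0.007,0.018,0.4,0,0,0,0.7],[-0.007,0.018,0.6,0,0,0,0.7],[-0.007,0.018,0.75,0,0,0,0.7],[-0.007,0.018,0.85,0,0,0,0.7],[-0.007,0.018,0.9,0,0,0,0.7],[-0.007,0.018,0.9,0,0,0,0.7],[-0.007,0.018,0.9,0,0,0,0.3],[-0.007,0.018,0.9,0,0,0,0.3],[-0.007,0.018,0.9,0,0,0,0.3],[-0.007,0.018,0.9,0,0,0,0.3],[-0.007,0.018,0.9,0,0,0,0.3]]' 40
python3 -m crank '[[0,0,-0.2,0,0,0,0.3],[0,0,-0.4,0,0,0,0.3],[0,0,-0.6,0,0,0,0.3],[0,0,-0.8,0,0,0,0.3],[0,0,-1,0,0,0,0.3],[0,0,-1,0,0,0,0.3]]'
```

```text
clock: 9.38
ee_pos: [527.5, -322.4, 54.1]
ee_rot: [0.984, -0.176, 0.002, 0.001]
ft_force: [0.7, 0.4, 4.0]
width: 35.1
finger_force: 40.2
clock: 9.88
ee_pos: [530.3, -324.3, 262.5]
ee_rot: [0.984, -0.176, 0.008, 0.004]
ft_force: [1.7, -2.3, -1.6]
width: 35.1
finger_force: 41.0
```

```bash

python3 -m crank '[[-0.05,-0.16,-0.1,0,0,0,0.3],[-0.1,-0.34,-0.1,0,0,0,0.3],[-0.15,-0.52,-0.1,0,0,0,0.3],[-0.2,-0.7,-0.1,0,0,0,0.3],[-0.24,-0.86,-0.1,0,0,0,0.3],[-0.24,-0.86,-0.1,0,0,0,0.3]]'
python3 -m crank '[[-0.05,-0.16,0,0,0,0,0.3],[-0.1,-0.34,0,0,0,0,0.3],[-0.15,-0.52,0,0,0,0,0.3],[-0.2,-0.7,0,0,0,0,0.3],[-0.24,-0.86,0,0,0,0,0.3],[-0.24,-0.86,0,0,0,0,0.3],[-0.24,-0.86,0,0,0,0,0.3],[-0.24,-0.86,0,0,0,0,0.3]]'
python3 - <<'E'
from h import *
s=manip.sense(); Rt=R.from_quat(s["ee_rot"]).as_matrix(); print(s["clock"],s["ee_pos"].round(1),Rt.round(3).tolist(),s["width"])
print("delta",(Rt.T@(np.array([556.5,33,0])-np.r_[s["ee_pos"][:2],0])).round(1))
# held logger and box as the side camera sees them
for c in("side","scene"):
    p,d=read_camera(c);cv2.imwrite(f"pics/{c}3.png",p[:,:,::-1])
    C=cloud(c,np.ones_like(d,bool),d)
    D=C[(C[:,2]>160)&(C[:,2]<196)&(np.hypot(C[:,0]-576,C[:,1]-87)<150)]
    print(cv2.minAreaRect(D[:,:2].astype(np.float32)))
a=cv2.resize(cv2.imread("pics/side3.png")[130:270,170:310],(560,560),interpolation=2)
cv2.imwrite("pics/s3.png",a)
E
```

```text
clock: 10.38
ee_pos: [540.1, -137.3, 272.4]
ee_rot: [0.985, -0.173, -0.001, -0.002]
ft_force: [-0.2, -0.1, -2.4]
width: 35.2
finger_force: 41.1
clock: 11.05
ee_pos: [554.9, 33.9, 272.1]
ee_rot: [0.985, -0.175, -0.0, 0.001]
ft_force: [-0.2, -0.9, -2.5]
width: 35.4
finger_force: 41.3
11.05 [554.9  33.9 272.1] [[0.939, -0.345, -0.0], [-0.345, -0.939, -0.001], [-0.0, 0.001, -1.0]] 35.42559607154424
delta [1.8 0.3 0. ]
((577.156982421875, 86.62005615234375), (223.8599395751953, 130.43157958984375), 68.76152038574219)
((577.187255859375, 87.82200622558594), (223.82373046875, 132.93902587890625), 70.68577575683594)
```

View pics/s3.png

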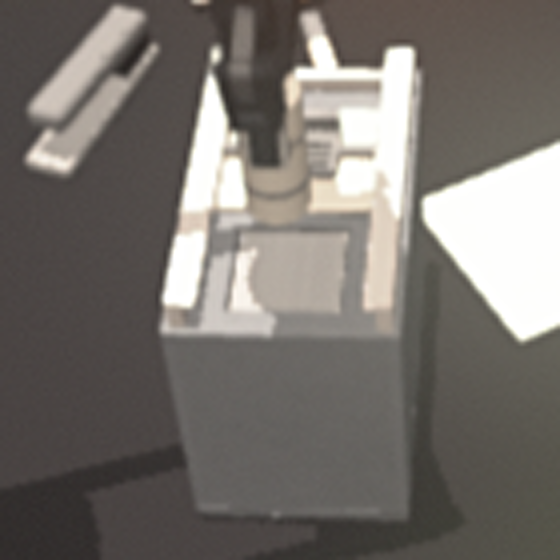

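The picture shows the logger above the box with the cover open, and the mouth with its grey flap clear at crop (290,270). Pushing down.

```bash

python3 -m crank '[[0.009,0,0.1,0,0,0,0.3],[0.009,0,0.18,0,0,0,0.3],[0.009,0,0.22,0,0,0,0.3],[0.009,0,0.25,0,0,0,0.3],[0.009,0,0.28,0,0,0,0.3],[0.009,0,0.31,0,0,0,0.3],[0.009,0,0.33,0,0,0,0.3],[0.009,0,0.35,0,0,0,0.3],[0.009,0,0.35,0,0,0,0.3]]'
```

```text
clock: 11.9
ee_pos: [556.9, 33.9, 201.8]
ee_rot: [0.984, -0.176, -0.0, -0.0]
ft_force: [1.1, 0.7, -2.2]
width: 35.0
finger_force: 41.6
```

```bash

python3 -m crank '[[0,0,0.025,0,0,0,0.3],[0,0,0.05,0,0,0,0.3],[0,0,0.07,0,0,0,0.3],[0,0,0.07,0,0,0,0.3],[0,0,0.07,0,0,0,0.3],[0,0,0.07,0,0,0,0.3]]'
python3 -m crank '[[0,0,0,0,0,0,0.58],[0,0,0,0,0,0,0.58],[0,0,0,0,0,0,0.58],[0,0,0,0,0,0,0.58],[0,0,0,0,0,0,0.58],[0,0,-0.2,0,0,0,0.58],[0,0,-0.4,0,0,0,0.58],[0,0,-0.6,0,0,0,0.58],[0,0,-0.7,0,0,0,0.58],[0,0,-0.7,0,0,0,0.58],[0,0,-0.7,0,0,0,0.58]]'
python3 - <<'E'
from h import *
p,d=read_camera("wrist");w=p[:,:,::-1]
a=read_camera("side")[0][130:270,170:310,::-1]
cv2.imwrite("pics/end.png",np.hstack([cv2.resize(w,(480,360)),cv2.resize(np.ascontiguousarray(a),(320,360))]))
E
```

```text
clock: 12.4
ee_pos: [556.8, 33.9, 188.2]
ee_rot: [0.984, -0.176, -0.0, -0.0]
ft_force: [-0.6, 0.8, -1.6]
width: 35.1
finger_force: 41.6
clock: 13.32
ee_pos: [557.7, 33.7, 330.1]
ee_rot: [0.984, -0.176, 0.002, -0.0]
ft_force: [0.2, -0.4, -1.2]
width: 49.5
finger_force: 0.0
```

View pics/end.png

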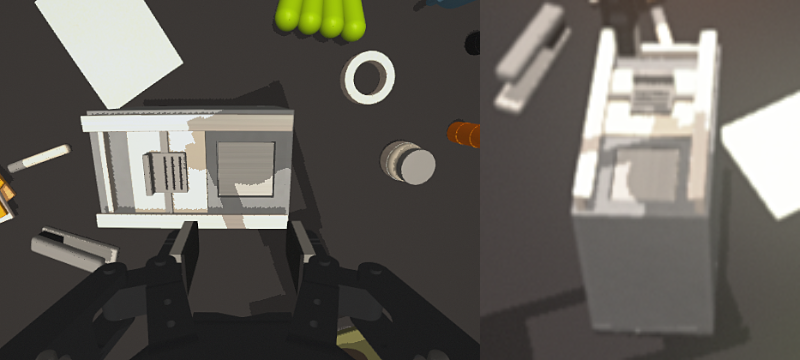

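The logger is gone from view. The flap is shut at (246,168), the cover is open, and the bystanders haven't moved. I'll let things settle briefly, then hand in.

```bash

python3 -m crank '[[0,0,0,0,0,0,0.58],[0,0,0,0,0,0,0.58],[0,0,0,0,0,0,0.58],[0,0,0,0,0,0,0.58],[0,0,0,0,0,0,0.58],[0,0,0,0,0,0,0.58],[0,0,0,0,0,0,0.58],[0,0,0,0,0,0,0.58],[0,0,0,0,0,0,0.58],[0,0,0,0,0,0,0.58],[0,0,0,0,0,0,0.58],[0,0,0,0,0,0,0.58]]' && python3 -c "from workcell import manip; print(manip.hand_in())"
```

```text
clock: 14.42
ee_pos: [556.9, 33.7, 328.4]
ee_rot: [0.984, -0.176, 0.0, -0.0]
ft_force: [0.2, 0.5, 0.4]
width: 49.9
finger_force: 0.0
the job is handed in; nothing more can be done
None
```

I posted the logger through the flap into the return box and handed the job in at about 14 s; the last pictures show the flap shut, the cover fully open and nothing else disturbed, but the hand-in returned no verdict.

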